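Drift the lamp foot's plate into line and bolt it

ROBOT

A 6-joint arm with a two-finger parallel gripper is mounted at the origin on a cart in front of the work surface, level with it; the furniture and walls round the work are solid. World frame = base frame: x ahead of the robot, y to its left, z up, the work surface at z = 0. Lengths are in mm, angles in rad, forces in N, time in s.
With the tool pointing down it reaches from about 300 to 950 mm from the base axis. Payload 3.1 kg.
Tool frame: the origin (TCP) lies midway between the tips of the shut fingers; the grasp point (between the pads) lies 19 mm behind it; z points along the fingers, y is the line along which they close (so a half turn about z gives the same grasp; the last joint's range is limited). The gripper opens to 85 mm and grips with 20 to 120 N. Pads are 22 mm wide; open, the fingers measure 114 mm over their backs; the gripper's body (76 mm by 85 mm) begins 54 mm behind the grasp point. The pads swing forward as they close: fully open they stand 13 mm farther back than shut.
Start: joints at [1.23, 0.308, 1.634, -0, 1.2, -0.07], TCP at [167.215, 602.222, 231.272] pointing down, gripper open.
Joint ranges: [-3.06, 3.06], [-0.79, 1.96], [0.05, 2.63], [-1.19, 4.34], [0.05, 2.64], [-2.94, 2.94]. Speed limits (rad/s): [2.79, 2.79, 3.14, 3.14, 3.14, 3.14].

INTERFACE

Orientations are given as a unit quaternion [w, x, y, z].
In Python, from workcell import r, viewer gives the robot as it stands.
- The arm moves only by the shell command python3 -m creep 'ROWS' [FORCE]. ROWS is JSON, a list of rows, each a list of 5 numbers: the shift along the tool's x, y, z in cm, then the turn about the tool's z in rad, then the closure, from -1 (fully open) to 1 (shut), so that 0 is half open. In form: [[tx, ty, tz, turn, gripper], ...]. A call has 1 to 12 rows; each row is the pose to reach, as a shift and turn from the pose commanded when the call began, along the tool's axes at that moment; what a row does not reach only later rows make up. A row lasts 1/12 s, in which the tool goes at most 41.7 mm and 7.16 degrees, less where a joint would pass 70% of its speed; a pose out of reach is approached as far as the arm can. A call with a gripper value outside its range is refused whole. The fingers move at their own pace and stop on an object; FORCE is the grip in N (left out, the last holds). Time passes only in rows, so rows that repeat a pose let the fingers close. It gives the time, the measured TCP pose, the force, the opening and the grip force at its end, in the units of the state.
- r.state(): the state, without advancing time (a new reading comes with each control period).
- viewer.grab_frame(name): name is "scene" or "top" or "wrist"; returns a dict with "color" (384x512x3 uint8, blue, green, red), "K" (3x3 intrinsics, pixels), "k1" (the pictures are not rectified: a ray, as slopes to the right and down, at radius r is drawn at 1 + k1 r^2 times it, then the intrinsics apply), "eye" and "rotation" of the camera in the world; the wrist camera has in their place "mount" (4x4, takes a point from camera to tool coordinates, whose origin is the TCP and whose axes are the flange's). Camera axes: x right, y down, z forward; pixel columns grow to the right and rows downward; lengths in mm; the calibration is good to about 2 mm. A picture is of the moment at which its call begins: read the wrist's pose just before it. There is no depth.
- r.close_job(): hands the job in; it is judged then, once.
The state is a dict: "time": time; "joint_positions": joint angles; "dq": joint speeds; "tau": joint torques, N m; "eef_pos": TCP position; "ee_rot": TCP orientation; "wrist_force": force on the tool from outside, world axes, zero at the start; "wrist_torque": the same for the moment, N m; "grip_width": opening from 0.0 (shut) to 1.0 (fully open); "finger_force": force on a finger pad.
Only numpy, scipy, OpenCV 4.12 (cv2) and the standard library are available. Lean on these libraries where they do the work, as an engineer would, in place of code of your own. Each camera call takes 0.05 s, during which the arm holds its last target. There are 200 camera calls.

TASK

The blue cover plate of the lamp foot hangs on its centre bolt and has swung away from the hidden nut bar underneath. With the red-handled drift pin in the red-ringed hole, feel for the bar's hole, draw the plate into line and press the pin gently home until its collar sits on the plate; then drop the brass thumb bolt fully home in the yellow-ringed hole. Leave both standing in their holes, never force either with more than 30 N, and leave the paint jars and the marker pen where they are.

Things in the scene. Friction and masses are not known exactly. Their poses are not given: they have to be found in the camera images.
- pivot (a point): Centre bolt of the lamp foot, on its axis, level with the plate's top face (36 mm above the desk). The foot is a fixed grey casting 98 x 200 x 26 mm (small ears make it 130 mm wide); the frame is the foot's: z up, y along its length. The bolt head stands 11 mm above the plate.
- red_hole (a point): Red-ringed hole, centre of its mouth on the plate's top: 15.5 mm wide, straight through, 70 mm from the pivot on the +y side. Frame turns with the plate: z up, y along it. The nut bar (19 mm thick, top 10.5 mm below the plate's top) has its own 15.5 mm through hole 70 mm from the pivot, at the start 7 to 34 mm away from this one, clockwise (+x of this frame).
- yellow_hole (a point): Yellow-ringed hole, centre of its mouth on the plate's top: 14 mm wide, straight through, 70 mm from the pivot on the -y side; frame as for the red hole. The nut bar has a 14 mm through hole for it, in line with it once the red end is in line.
- pin_grip (a point): Middle of the drift pin's round red handle (19 mm thick, 46 mm long), z up along the pin. Its collar (25 mm wide, 4 mm thick) has its underside 28 mm below this point; below that the steel shank is 14 mm wide for 16 mm, then tapers over 12 mm to a flat 10 mm tip. About 90 g. Stands at the start in one of the two holes of the wooden block, the collar on its top.
- bolt_grip (a point): Middle of the thumb bolt's round brass grip (19 mm thick, 40 mm long), z up along the bolt. Its flange (25 mm wide, 4 mm thick) has its underside 26 mm below this point; below that a plain unthreaded steel shank 12 mm wide and 24 mm long with a chamfered end. About 70 g. Stands at the start in the other hole of the wooden block.
- pin_seat (a point): centre of the underside of the drift pin's collar, on the pin's axis
- bolt_seat (a point): centre of the underside of the thumb bolt's flange, on the bolt's axis
- tool_block: light wooden block 50 x 120 x 36 mm, fixed to the desk, with two holes 17 mm wide 35 mm either side of its centre along its y; origin under its centre
- jar_teal: bystander: open teal paint jar, 70 mm wide, 90 mm high, behind the foot; origin under its centre
- marker: bystander: blue and white marker pen lying flat, 135 mm long, 17 mm thick, left of the wooden block; origin under its centre
- plate (a joint): Turn of the blue cover plate (112 x 200 x 10 mm, top 36 mm above the desk) about the pivot, rad, counter-clockwise from above positive, 0 along the foot. It only turns; about 3 N at a hole moves it, and it stays where it is left. Under it hides the fixed nut bar, NOT measured: turned 0.10 to 0.48 rad clockwise of the plate's start. In line at one end is in line at both.
- jar_small_blue: bystander: small blue paint jar, 43 mm wide, 64 mm high, at the right of the desk; origin under its centre

How it is judged:
By the outcome, as a careful person would: the job done as asked, in the order asked, and still so for the second after the job is handed in, with the robot touching nothing.
It also fails if it takes over 72 s, if anything falls off the work surface, if the arm or the gripper's body presses on something with over 40 N, if the wrist force passes 120 N, or if a joint passes its speed limit or range.

## Working session

There is one attempt and no reset: what is moved stays moved. The work goes in short steps, Python scripts to look and compute and a shell command to move; the robot and the scene stay as the last step left them, time stands still between calls to the robot, and variables do not carry over. Pictures are saved under pics/ and viewed, at most 10 in all, crops included, and the job is handed in when it is done.

```bash
mkdir -p pics; ls; cat > h.py <<'E'
import numpy as np,cv2,pickle
from scipy.spatial.transform import Rotation as R
def pix2ray(f,u,v):
    K=np.array(f["K"]);d=np.array([f["k1"],0,0,0,0],float)
    p=cv2.undistortPoints(np.array([[[u,v]]],float),K,d)[0,0]
    return np.array([p[0],p[1],1.])
def cam(f):
    if "eye" in f: return np.array(f["eye"],float),np.array(f["rotation"],float)
    s=f["st"];q=s["ee_rot"];Rt=R.from_quat([q[1],q[2],q[3],q[0]]).as_matrix();M=np.array(f["mount"])
    return Rt@M[:3,3]+np.array(s["eef_pos"]),Rt@M[:3,:3]
def onz(f,u,v,z):
    e,Rm=cam(f);d=Rm@pix2ray(f,u,v);return e+d*(z-e[2])/d[2]
def proj(f,P):
    e,Rm=cam(f);return cv2.projectPoints(((np.atleast_2d(P)-e)@Rm).reshape(-1,1,3),np.zeros(3),np.zeros(3),np.array(f["K"],float),np.array([f["k1"],0,0,0,0],float))[0][:,0]
def grab(n,tag):
    from workcell import r,viewer
    s=r.state();f=dict(viewer.grab_frame(n));f["st"]=s
    cv2.imwrite(f"pics/{tag}.png",f["color"]);pickle.dump(f,open(f"pics/{tag}.pkl","wb"));return f
def load(t): return pickle.load(open(f"pics/{t}.pkl","rb"))
E
python3 - <<'E'
from h import *
for n in("scene","top","wrist"):
    f=grab(n,n+"0")
    print(n,[ (k,np.round(v,3).tolist()) for k,v in f.items() if k not in("color","st")])
print(f["st"])
a=load("scene0")["color"];b=load("top0")["color"]
E
```

```text
pics
scene [('K', [[409.935, 0.0, 257.819], [0.0, 409.935, 193.1], [0.0, 0.0, 1.0]]), ('k1', -0.12), ('eye', [-65.204, -546.145, 490.012]), ('rotation', [-0.493, 0.762, -0.352, 0.228])]
top [('K', [[370.721, 0.0, 254.469], [0.0, 370.721, 194.848], [0.0, 0.0, 1.0]]), ('k1', -0.065), ('eye', [416.996, 25.359, 1078.935]), ('rotation', [-0.063, 0.709, -0.699, 0.066])]
wrist [('K', [[303.443, 0.0, 257.886], [0.0, 303.443, 187.579], [0.0, 0.0, 1.0]]), ('k1', 0.027), ('mount', [[0.0, -0.95, -0.313, 79.76], [1.0, 0.0, -0.0, 0.5], [0.0, -0.313, 0.95, -142.295], [0.0, 0.0, 0.0, 1.0]])]
{'time': 0.1, 'joint_positions': array([ 1.23032825e+00,  3.08945122e-01,  1.63505598e+00,  2.97923544e-05,
        1.19971488e+00, -6.96881018e-02]), 'dq': array([ 0.00104493, -0.00168105, -0.00259873, -0.00011522,  0.00105452,
        0.00063501]), 'tau': array([-6.27870522e-04, -4.16410160e+01, -2.77644002e+01, -8.26388805e-05,
        4.15046394e-03,  7.09364727e-06]), 'eef_pos': array([166.93674952, 601.51569268, 230.14655455]), 'ee_rot': array([-2.29786625e-04,  1.34982029e-01,  9.90847478e-01, -1.03658998e-03]), 'wrist_force': array([0.51304436, 1.24167185, 0.41333491]), 'wrist_torque': array([-0.04733107,  0.01080863,  0.01325761]), 'finger_force': 0.0, 'grip_width': 0.9988964541726411}
```

View pics/top0.png

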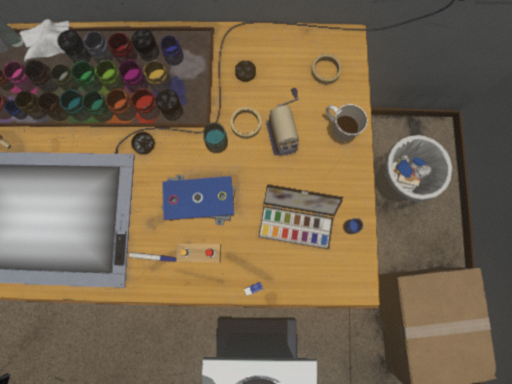

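View pics/scene0.png

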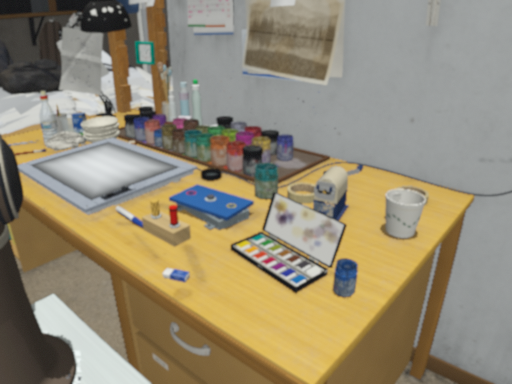

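The top view shows the blue plate at about (198,198), with the red ring at (173,199) and yellow at (222,196). The wooden block is at (200,253), pin right (209,252), bolt left (184,252), marker at (152,257). Next I fix the quaternion handling and look closer.

```bash
python3 - <<'E'
s=open('h.py').read()
s=s.replace('np.array(f["rotation"],float)','R.from_quat(np.array(f["rotation"],float)[[1,2,3,0]]).as_matrix()')
open('h.py','w').write(s)
from h import *
t=load("top0")["color"];s=load("scene0")["color"]
a=cv2.resize(t[165:270,120:245],None,fx=4.6,fy=4.6,interpolation=cv2.INTER_CUBIC)[:480]
b=cv2.resize(s[165:250,110:260],None,fx=5,fy=5,interpolation=cv2.INTER_CUBIC)
cv2.imwrite("pics/c1.png",a)
f=load("top0")
for u,v,z in[(197.7,198,36),(173,199,36),(222,196,36),(209,252,90),(184,252,90),(200,253,36)]:print(u,v,onz(f,u,v,z).round(1))
E
```

```text
197.7 198 [597.4 183.7  36. ]
173 199 [593.4 254.4  36. ]
222 196 [604.2 114.4  36. ]
209 252 [443.7 139.9  90. ]
184 252 [442.6 206.1  90. ]
200 253 [442.  171.1  36. ]
```

View pics/c1.png

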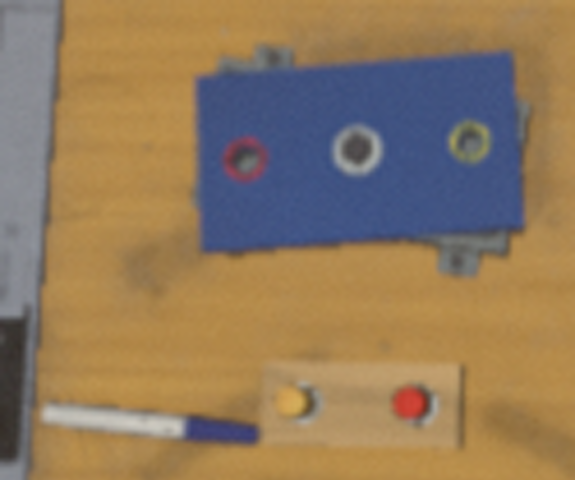

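```bash
cat >> h.py <<'E'
def delta(target,s=None,cmd=None):
    """world target TCP -> tool-axis cm shift"""
    if s is None:
        from workcell import r;s=r.state()
    q=np.array(s["ee_rot"]);Rt=R.from_quat(q[[1,2,3,0]]).as_matrix()
    return (Rt.T@(np.array(target)-np.array(s["eef_pos"]))/10).round(2), np.degrees(np.arctan2(Rt[1,1],Rt[0,1])).round(2)
E
python3 - <<'E'
from h import *
f=load("top0");c=lambda u,v:(120+(u+.5)/4.6-.5,165+(v+.5)/4.6-.5)
for n,u,v,z in[("red",245,159,33),("piv",357,150,47),("yel",470,141,33),("pin",410,402,87),("bolt",292,402,82),("blk",362,404.5,36),("blkL",262.5,403,36),("blkR",461.5,406.5,36)]:print(n,onz(f,*c(u,v),z).round(1))
p=onz(f,*c(410,402),87);print(delta([p[0],p[1],150]))
E
```

```text
red [593.4 255.4  33. ]
piv [597.7 183.5  47. ]
yel [606.9 115.3  33. ]
pin [443.8 140.9  87. ]
bolt [442.8 210.   82. ]
blk [443.2 175.9  36. ]
blkL [443.  236.4  36. ]
blkR [442.9 115.6  36. ]
(array([-39.  , -36.97,   8.09]), np.float64(74.48))
```

```bash
python3 -m creep '[[-39,-37,4,1.3,-1],[-39,-37,4,1.3,-1],[-39,-37,4,1.3,-1],[-39,-37,4,1.3,-1],[-39,-37,4,1.3,-1],[-39,-37,4,1.3,-1],[-39,-37,4,1.3,-1],[-39,-37,4,1.3,-1],[-39,-37,4,1.3,-1],[-39,-37,4,1.3,-1],[-39,-37,8,1.3,-1],[-39,-37,8,1.3,-1]]' 60; python3 -m creep '[[0,0,0,0,-1]]'; python3 -c "
from h import *
print(delta([443.5,140.9,150]))"
```

```text
time: 1.15
eef_pos: [422.5, 178.1, 169.8]
ee_rot: [0.001, 0.708, 0.706, 0.001]
wrist_force: [0.5, 0.5, 0.0]
grip_width: 0.999
finger_force: 0.0
time: 1.23
eef_pos: [421.9, 173.9, 166.8]
ee_rot: [0.001, 0.709, 0.705, -0.002]
wrist_force: [-0.0, -0.3, -1.6]
grip_width: 1.001
finger_force: 0.0
(array([-3.28,  2.18,  1.69]), np.float64(-0.36))
```

```bash
python3 -m creep '[[-3.3,2.2,1.7,0,-1],[-3.3,2.2,1.7,0,-1],[-3.3,2.2,1.7,0,-1],[-3.3,2.2,1.7,0,-1]]'; python3 -c "
from h import *
f=grab('wrist','w1');print(f['st']['eef_pos'],proj(f,[[443.8,140.9,87],[442.8,210,82],[597,183.5,47],[443,176,36]]))"
```

```text
time: 1.57
eef_pos: [442.5, 147.0, 152.1]
ee_rot: [-0.001, 0.707, 0.707, -0.0]
wrist_force: [-0.0, 0.7, -0.2]
grip_width: 1.0
finger_force: 0.0
[442.47548033 146.9619452  152.07395489] [[258.77999882 211.23220375]
 [257.34537984 114.66398924]
 [447.90478458 143.73481082]
 [257.80579015 150.62792401]]
```

View pics/w1.png

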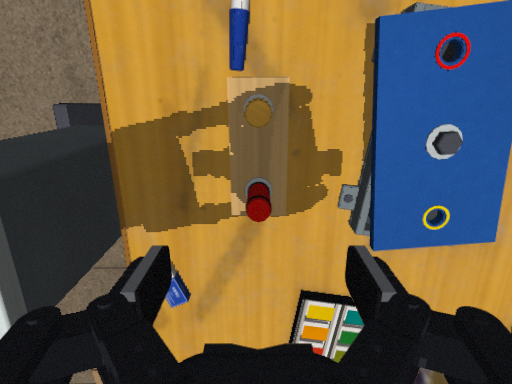

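The wrist view shows the pin top at (258,206), bolt top (258,112), red ring (453,51), centre bolt (446,143) and yellow ring (435,217), all within a few px of prediction.

```bash
python3 -c "
from h import *
f=load('w1')
for u,v,z in[(258,206,87),(258,112,82),(453,51,36),(446,143,47),(435.5,217,36)]:print(onz(f,u,v,z).round(1))
f=grab('wrist','w2')
hsv=cv2.cvtColor(f['color'],cv2.COLOR_BGR2HSV)
def cen(m,n):
    k,l,s,c=cv2.connectedComponentsWithStats(m.astype('uint8'))
    for i in range(1,k):
        if s[i,4]>60:print(n,s[i],c[i].round(1))
H,S,V=cv2.split(hsv)
cen(((H<8)|(H>172))&(S>170)&(V>60),'red');cen((H>22)&(H<35)&(S>170)&(V>120),'yel')
print(f['st']['eef_pos'],delta([443.5,140.9,60],f['st']))"
```

```text
[443.2 145.1  87. ]
[443.2 211.8  82. ]
[593.2 253.1  36. ]
[595.4 184.1  47. ]
[605.8 114.1  36. ]
red [435  34  35  37 338] [452.1  51.3]
red [247 184  23  17 231] [258.  191.2]
red [246 198  25  24 467] [258.  209.5]
yel [423 206  26  24 158] [435.3 217.2]
yel [306 306  28  15 325] [319.7 312.9]
[442.54239867 147.45183201 152.39485422] (array([-0.66,  0.1 ,  9.24]), np.float64(0.02))
```

```bash
python3 -m creep '[[-0.6,0.08,4,0,-1],[-0.6,0.08,8,0,-1],[-0.6,0.08,10.5,0,-1],[-0.6,0.08,10.5,0,-1],[-0.6,0.08,10.5,0,-1],[-0.6,0.08,10.5,0,0.3],[-0.6,0.08,10.5,0,1],[-0.6,0.08,10.5,0,1],[-0.6,0.08,10.5,0,1],[-0.6,0.08,10.5,0,1],[-0.6,0.08,10.5,0,1],[-0.6,0.08,10.5,0,1]]' 60
```

```text
time: 2.67
eef_pos: [444.3, 140.9, 48.3]
ee_rot: [0.0, 0.707, 0.707, 0.0]
wrist_force: [-1.8, -0.5, 6.0]
grip_width: 0.203
finger_force: 58.3
```

```bash
python3 -m creep '[[0,0,-3,0,1],[0,0,-6,0,1],[0,0,-6,0,1],[11.3,14.9,-6,0,1],[11.3,14.9,-6,0,1],[11.3,14.9,-6,0,1],[11.3,14.9,-6,0,1],[11.3,14.9,-6,0,1],[11.3,14.9,-6,0,1],[11.3,14.9,-6,0,1],[11.3,14.9,-6,0,1]]' 90; python3 - <<'E'
from h import *
f=grab("wrist","w3");s=f['st'];print(s['eef_pos'],s['grip_width'],s['wrist_force'])
b=np.array(s['eef_pos'])
print(proj(f,[b+[0,0,-12.3-28],b+[0,0,-12.3],[593,254,36]]).round(1))
E
```

```text
time: 3.58
eef_pos: [591.0, 252.9, 105.8]
ee_rot: [-0.001, 0.707, 0.707, -0.002]
wrist_force: [-0.2, -0.5, -1.3]
grip_width: 0.202
finger_force: 89.0
[591.04976419 252.91768068 105.79919381] 0.20192527130934637 [-0.20791164 -0.47011123 -1.30865592]
[[256.9 217.2]
 [256.6 237.4]
 [259.8 199.8]]
```

View pics/w3.png

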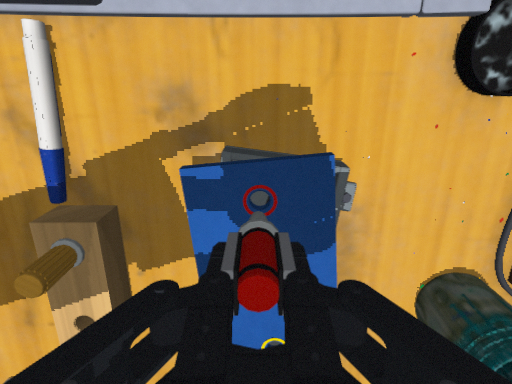

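```bash
python3 - <<'E'
from h import *
f=load("w3")
cv2.imwrite("pics/c3.png",cv2.resize(f["color"][175:275,215:305],None,fx=6,fy=6,interpolation=cv2.INTER_CUBIC))
hsv=cv2.cvtColor(f['color'],cv2.COLOR_BGR2HSV);H,S,V=cv2.split(hsv)
m=(((H<10)|(H>170))&(S>120)&(V>60));m[222:]=0;m[:180]=0
ys,xs=np.nonzero(m);e=cv2.fitEllipse(np.c_[xs,ys].astype(np.float32));print(e,xs.min(),xs.max(),ys.min(),ys.max());print(onz(f,*e[0],36))
E
```

```text
((383.4598693847656, 203.24583435058594), (67.79277801513672, 263.1369323730469), 91.70870208740234) 243 502 185 221
[684.9810014  251.45434276  36.        ]
```

View pics/c3.png

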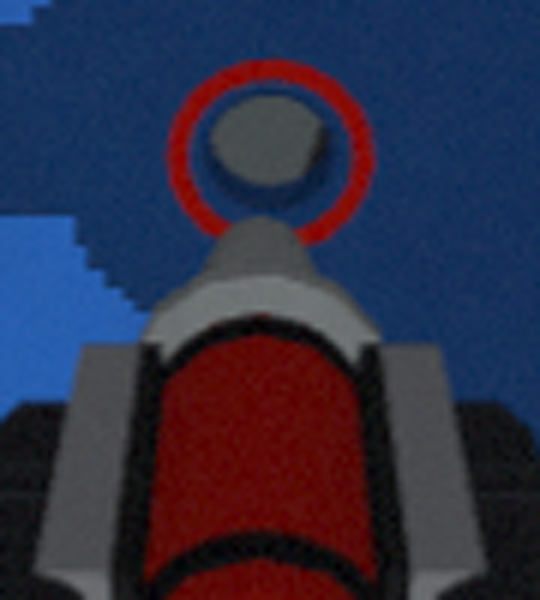

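```bash
python3 -m creep '[[0.07,0.12,0,0,1],[0.07,0.12,0,0,1],[0.07,0.12,1,0,1],[0.07,0.12,2,0,1],[0.07,0.12,2.8,0,1],[0.07,0.12,2.8,0,1],[0.07,0.12,2.8,0,1]]' ; python3 - <<'E'
from h import *
f=grab("wrist","w4");s=f['st'];print(s['eef_pos'],s['grip_width'],s['wrist_force'])
cv2.imwrite("pics/c4.png",cv2.resize(f["color"][165:255,205:315],None,fx=5,fy=5,interpolation=cv2.INTER_CUBIC))
E
```

```text
time: 4.22
eef_pos: [592.7, 254.0, 77.6]
ee_rot: [-0.001, 0.707, 0.707, -0.001]
wrist_force: [0.2, -0.2, -1.4]
grip_width: 0.197
finger_force: 89.0
[592.72899357 253.96753539  77.58163506] 0.19730360241362424 [ 0.16020231 -0.22077978 -1.36853505]
```

View pics/c4.png

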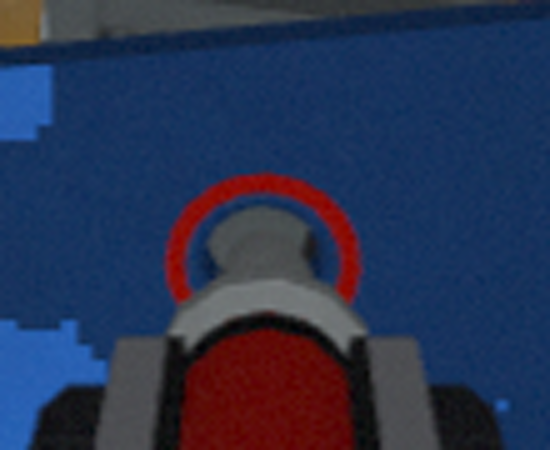

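The tip hangs just over the red ring's mouth (ring centre about crop (263,265), tip about (265,275)), so it is roughly 1 mm low in y. I'll nudge it and lower.

```bash
python3 -m creep '[[0.05,0,0.3,0,1],[0.05,0,0.6,0,1],[0.05,0,0.9,0,1],[0.05,0,0.9,0,1],[0.05,0,0.9,0,1]]' ; python3 -m creep '[[0,0,0.1,0,1],[0,0,0.1,0,1],[0,0,0.2,0,1],[0,0,0.2,0,1],[0,0,0.2,0,1]]'
```

```text
time: 4.68
eef_pos: [593.7, 254.9, 69.9]
ee_rot: [-0.0, 0.707, 0.707, -0.0]
wrist_force: [-0.3, -1.1, 0.2]
grip_width: 0.197
finger_force: 89.1
time: 5.1
eef_pos: [593.7, 254.7, 68.1]
ee_rot: [-0.0, 0.707, 0.707, -0.0]
wrist_force: [-1.5, -1.0, 0.8]
grip_width: 0.196
finger_force: 89.1
```

```bash
python3 -m creep '[[0,0,0.1,0,1],[0,0,0.2,0,1],[0,0,0.2,0,1],[0,0,0.2,0,1]]' ; python3 -m creep '[[0,0,0.1,0,1],[0,0,0.1,0,1],[0,0,0.1,0,1]]';python3 -m creep '[[0,0,0.1,0,1],[0,0,0.1,0,1],[0,0,0.1,0,1]]'
```

```text
time: 5.43
eef_pos: [593.5, 254.6, 66.0]
ee_rot: [-0.0, 0.707, 0.707, -0.001]
wrist_force: [-2.3, -2.3, 0.7]
grip_width: 0.198
finger_force: 89.2
time: 5.68
eef_pos: [593.8, 254.7, 65.1]
ee_rot: [-0.0, 0.707, 0.707, -0.0]
wrist_force: [-2.9, -2.3, 1.4]
grip_width: 0.199
finger_force: 89.3
time: 5.93
eef_pos: [594.0, 254.7, 64.1]
ee_rot: [0.0, 0.707, 0.707, -0.0]
wrist_force: [-2.2, -3.2, 0.0]
grip_width: 0.195
finger_force: 89.3
```

```bash
python3 -m creep '[[-0.06,-0.04,0.05,0,1],[-0.06,-0.04,0.1,0,1],[-0.06,-0.04,0.1,0,1]]';python3 -m creep '[[0,0,0.1,0,1],[0,0,0.1,0,1],[0,0,0.1,0,1]]'
```

```text
time: 6.18
eef_pos: [593.8, 254.5, 63.2]
ee_rot: [0.0, 0.707, 0.707, 0.0]
wrist_force: [-2.6, -2.1, 0.6]
grip_width: 0.199
finger_force: 89.3
time: 6.43
eef_pos: [593.8, 254.5, 62.2]
ee_rot: [0.0, 0.707, 0.707, 0.0]
wrist_force: [-0.9, -2.0, -0.5]
grip_width: 0.197
finger_force: 89.3
```

```bash
python3 -m creep '[[-0.06,0,0.1,0,1],[-0.06,0,0.1,0,1],[-0.06,0,0.1,0,1]]';python3 -m creep '[[0,0,0.1,0,1],[0,0,0.1,0,1],[0,0,0.1,0,1]]'; python3 - <<'E'
from h import *
f=grab("wrist","w5");b=np.array(f['st']['eef_pos'])
c=f["color"][185:260,205:315];cv2.imwrite("pics/c5.png",cv2.resize(c,None,fx=7,fy=7,interpolation=cv2.INTER_CUBIC))
# project collar top (r=12.5) front edges for candidate seat offsets
for o in(8,10,12.3,14):
    p=proj(f,b+[[0,12.5,-o+0],[0,12.5,-o+4],[-12.5,0,-o+4],[12.5,0,-o+4]]);print(o,((p-[205,185])*7).round().tolist())
p=proj(f,[[593.4,253.7+9.6,36],[593.4,253.7,36]]);print(((p-[205,185])*7).round().tolist())
E
```

```text
time: 6.68
eef_pos: [593.9, 254.1, 61.2]
ee_rot: [0.0, 0.707, 0.707, 0.001]
wrist_force: [-1.4, -1.2, -1.1]
grip_width: 0.203
finger_force: 89.3
time: 6.93
eef_pos: [593.9, 254.1, 60.3]
ee_rot: [0.0, 0.707, 0.707, 0.0]
wrist_force: [-0.9, 0.3, -0.7]
grip_width: 0.202
finger_force: 89.3
8 [[360.0, 247.0], [360.0, 269.0], [198.0, 417.0], [522.0, 417.0]]
10 [[360.0, 237.0], [360.0, 258.0], [200.0, 405.0], [520.0, 405.0]]
12.3 [[360.0, 225.0], [360.0, 246.0], [202.0, 391.0], [518.0, 391.0]]
14 [[360.0, 216.0], [360.0, 237.0], [204.0, 380.0], [517.0, 380.0]]
[[355.0, 203.0], [355.0, 306.0]]
```

View pics/c5.png

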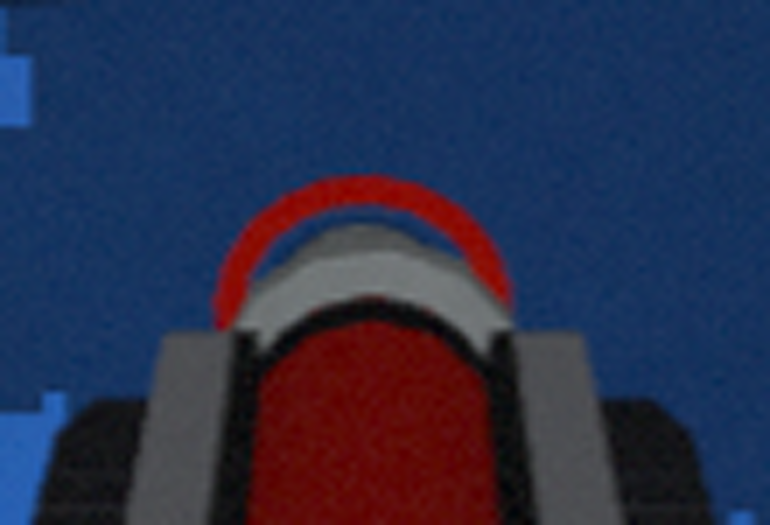

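```bash
python3 -m creep '[[0,0,0.1,0,1],[0,0,0.1,0,1],[0,0,0.1,0,1]]';python3 -m creep '[[0,0,0.1,0,1],[0,0,0.1,0,1],[0,0,0.1,0,1]]'
```

```text
time: 7.23
eef_pos: [593.9, 253.9, 59.3]
ee_rot: [0.0, 0.707, 0.707, 0.0]
wrist_force: [-0.6, 0.4, -1.4]
grip_width: 0.195
finger_force: 89.3
time: 7.48
eef_pos: [593.7, 253.8, 58.3]
ee_rot: [0.0, 0.707, 0.707, 0.0]
wrist_force: [-0.2, -0.5, -1.5]
grip_width: 0.2
finger_force: 89.3
```

```bash
python3 -m creep '[[0,0.1,0,0,1],[0,0.2,0,0,1],[0,0.2,0,0,1],[0,0.2,0,0,1]]';python3 -m creep '[[0,0.1,0,0,1],[0,0.2,0,0,1],[0,0.2,0,0,1],[0,0.2,0,0,1]]'
```

```text
time: 7.82
eef_pos: [594.7, 253.7, 58.0]
ee_rot: [-0.001, 0.707, 0.707, -0.001]
wrist_force: [-2.4, -0.4, 1.1]
grip_width: 0.197
finger_force: 89.2
time: 8.15
eef_pos: [595.8, 253.6, 57.8]
ee_rot: [-0.001, 0.707, 0.707, -0.002]
wrist_force: [-5.5, -1.4, 1.3]
grip_width: 0.199
finger_force: 89.4
```

```bash
python3 -m creep '[[0,0.1,0,0,1],[0,0.2,0,0,1],[0,0.3,0,0,1],[0,0.3,0,0,1],[0,0.3,0,0,1],[0,0.3,0,0,1]]'; python3 - <<'E'
from h import *
f=grab("wrist","w5b");print(f['st']['eef_pos'],f['st']['wrist_force'])
for t in("w5","w5b"):
    g=load(t);H,S,V=cv2.split(cv2.cvtColor(g["color"],cv2.COLOR_BGR2HSV))
    m=((H<10)|(H>170))&(S>150)&(V>70);m[230:]=0;m[:195]=0;m[:,:200]=0;m[:,320:]=0
    k,l,s,c=cv2.connectedComponentsWithStats(m.astype('uint8'))
    for i in range(1,k):
        if s[i,4]>30:
            print(t,s[i],onz(g,s[i,0],s[i,1]+18,36).round(1),onz(g,s[i,0]+s[i,2]-1,s[i,1]+18,36).round(1))
E
```

```text
time: 8.65
eef_pos: [596.4, 253.6, 57.6]
ee_rot: [-0.003, 0.707, 0.707, -0.004]
wrist_force: [-9.3, 0.6, 5.5]
grip_width: 0.195
finger_force: 89.9
[596.38497989 253.6327683   57.6351043 ] [-9.27945386  0.58498667  5.50789395]
w5 [236 210  42  20 225] [581.4 254.1  36. ] [606.2 254.1  36. ]
w5b [235 211  42  19 218] [583.3 254.2  36. ] [607.7 254.3  36. ]
```

```bash
python3 -m creep '[[0,-0.5,0,0,1],[0,-0.5,-0.3,0,1],[0,-0.5,-0.6,0,1],[0,-0.5,-1.0,0,1],[0,-0.5,-1.0,0,1],[0,-0.5,-1.0,0,1]]';python3 -m creep '[[0,0.2,0,0,1],[0,0.4,0,0,1],[0,0.6,0,0,1],[0,0.8,0,0,1],[0,0.8,0,0,1],[0,0.8,0,0,1]]'
```

```text
time: 9.2
eef_pos: [596.8, 253.9, 69.2]
ee_rot: [0.001, 0.707, 0.707, 0.001]
wrist_force: [-0.5, -0.3, -1.2]
grip_width: 0.204
finger_force: 89.1
time: 9.7
eef_pos: [603.6, 253.5, 67.9]
ee_rot: [0.0, 0.707, 0.707, -0.0]
wrist_force: [-2.6, -0.3, 0.7]
grip_width: 0.201
finger_force: 89.2
```

```bash
python3 -m creep '[[0,0.1,0.1,0,1],[0,0.2,0.2,0,1],[0,0.2,0.2,0,1],[0,0.2,0.2,0,1]]';python3 -m creep '[[0,0.1,0.1,0,1],[0,0.2,0.1,0,1],[0,0.2,0.1,0,1],[0,0.2,0.1,0,1]]'
```

```text
time: 10.03
eef_pos: [605.7, 253.7, 66.0]
ee_rot: [0.0, 0.707, 0.707, 0.0]
wrist_force: [-1.7, -0.7, -0.3]
grip_width: 0.199
finger_force: 89.2
time: 10.37
eef_pos: [606.8, 253.7, 65.9]
ee_rot: [-0.001, 0.707, 0.707, -0.001]
wrist_force: [-5.1, -0.2, 5.6]
grip_width: 0.206
finger_force: 90.2
```

```bash
python3 -m creep '[[0,0.1,0,0,1],[0,0.2,0,0,1],[-0.02,0.3,0,0,1],[-0.02,0.3,0,0,1]]';python3 -m creep '[[0,0.1,0,0,1],[0,0.2,0,0,1],[-0.05,0.3,0,0,1],[-0.05,0.3,0,0,1]]'
```

```text
time: 10.7
eef_pos: [609.4, 253.3, 65.9]
ee_rot: [-0.001, 0.707, 0.707, -0.001]
wrist_force: [-6.3, -0.5, 5.6]
grip_width: 0.199
finger_force: 90.1
time: 11.03
eef_pos: [612.3, 252.9, 65.9]
ee_rot: [-0.001, 0.707, 0.707, -0.001]
wrist_force: [-6.9, -1.1, 6.6]
grip_width: 0.2
finger_force: 90.0
```

```bash
python3 -m creep '[[0,0.1,0,0,1],[-0.03,0.2,0,0,1],[-0.07,0.3,0,0,1],[-0.07,0.3,0,0,1]]';python3 -m creep '[[0,0.1,0,0,1],[-0.03,0.2,0,0,1],[-0.07,0.3,0,0,1],[-0.07,0.3,0,0,1]]'
```

```text
time: 11.37
eef_pos: [615.3, 252.2, 65.8]
ee_rot: [-0.001, 0.707, 0.707, -0.001]
wrist_force: [-6.3, -0.9, 5.2]
grip_width: 0.202
finger_force: 90.0
time: 11.7
eef_pos: [618.8, 251.4, 65.6]
ee_rot: [-0.0, 0.707, 0.707, -0.001]
wrist_force: [-4.2, -1.4, 3.6]
grip_width: 0.204
finger_force: 89.9
```

```bash
python3 -m creep '[[-0.02,0.1,0,0,1],[-0.04,0.15,0,0,1],[-0.04,0.15,0,0,1],[-0.04,0.15,0,0,1]]';python3 -m creep '[[0,0,0.1,0,1],[0,0,0.1,0,1],[0,0,0.1,0,1]]'
```

```text
time: 12.03
eef_pos: [621.2, 250.9, 65.1]
ee_rot: [0.0, 0.707, 0.707, -0.0]
wrist_force: [-3.3, -1.6, 1.6]
grip_width: 0.196
finger_force: 89.7
time: 12.28
eef_pos: [621.2, 251.1, 63.9]
ee_rot: [0.0, 0.707, 0.707, 0.0]
wrist_force: [-3.2, -2.4, 0.4]
grip_width: 0.198
finger_force: 89.4
```

```bash
python3 -m creep '[[0,0,0.1,0,1],[0,0,0.2,0,1],[0,0,0.2,0,1],[0,0,0.2,0,1]]';python3 -m creep '[[0,0,0.1,0,1],[0,0,0.2,0,1],[0,0,0.2,0,1],[0,0,0.2,0,1]]'
```

```text
time: 12.62
eef_pos: [621.0, 251.2, 62.0]
ee_rot: [0.0, 0.707, 0.707, -0.0]
wrist_force: [-2.9, -0.9, 0.2]
grip_width: 0.196
finger_force: 89.4
time: 12.95
eef_pos: [621.0, 251.2, 60.1]
ee_rot: [-0.0, 0.707, 0.707, -0.0]
wrist_force: [-2.5, -1.5, 0.2]
grip_width: 0.201
finger_force: 89.4
```

```bash
python3 -m creep '[[-0.03,0,0.1,0,1],[-0.03,0,0.2,0,1],[-0.03,0,0.2,0,1],[-0.03,0,0.2,0,1]]';python3 -m creep '[[0,0,0.1,0,1],[0,0,0.2,0,1],[0,0,0.2,0,1],[0,0,0.2,0,1]]';python3 -m creep '[[0,0,0.1,0,1],[0,0,0.2,0,1],[0,0,0.2,0,1],[0,0,0.2,0,1]]'
```

```text
time: 13.28
eef_pos: [621.1, 251.0, 58.1]
ee_rot: [0.0, 0.707, 0.707, 0.0]
wrist_force: [-2.9, -0.7, 0.2]
grip_width: 0.197
finger_force: 89.4
time: 13.62
eef_pos: [621.1, 251.0, 56.1]
ee_rot: [0.0, 0.707, 0.707, 0.0]
wrist_force: [-3.1, -1.3, -0.2]
grip_width: 0.198
finger_force: 89.4
time: 13.95
eef_pos: [621.1, 250.9, 54.1]
ee_rot: [0.0, 0.707, 0.707, 0.0]
wrist_force: [-2.6, -1.6, 0.6]
grip_width: 0.199
finger_force: 89.4
```

```bash
python3 -m creep '[[-0.03,0,0.1,0,1],[-0.03,0,0.2,0,1],[-0.03,0,0.2,0,1],[-0.03,0,0.2,0,1]]';python3 -m creep '[[0,0,0.1,0,1],[0,0,0.2,0,1],[0,0,0.2,0,1],[0,0,0.2,0,1]]';python3 -m creep '[[0,0,0.1,0,1],[0,0,0.2,0,1],[0,0,0.2,0,1],[0,0,0.2,0,1]]'
```

```text
time: 14.28
eef_pos: [621.2, 250.8, 52.1]
ee_rot: [0.0, 0.707, 0.707, 0.0]
wrist_force: [-2.6, -0.4, -0.1]
grip_width: 0.197
finger_force: 89.3
time: 14.62
eef_pos: [621.2, 250.7, 50.1]
ee_rot: [0.0, 0.707, 0.707, 0.0]
wrist_force: [-1.8, -0.5, -1.2]
grip_width: 0.204
finger_force: 89.3
time: 14.95
eef_pos: [621.3, 250.7, 48.5]
ee_rot: [0.0, 0.707, 0.707, 0.0]
wrist_force: [-3.4, -1.2, 2.1]
grip_width: 0.199
finger_force: 89.7
```

```bash
python3 -m creep '[[0,0,0.1,0,1],[0,0,0.1,0,1],[0,0,0.1,0,1]]'; python3 -m creep '[[0,0.2,0,0,1],[0,0.4,0,0,1],[0,0.4,0,0,1],[0,0.4,0,0,1]]';python3 -m creep '[[0,-0.2,0,0,1],[0,-0.4,0,0,1],[0,-0.4,0,0,1],[0,-0.4,0,0,1]]'
```

```text
time: 15.2
eef_pos: [621.6, 250.6, 48.5]
ee_rot: [0.0, 0.707, 0.707, 0.0]
wrist_force: [-3.6, -1.5, 5.2]
grip_width: 0.202
finger_force: 90.0
time: 15.53
eef_pos: [622.9, 250.2, 48.5]
ee_rot: [-0.001, 0.707, 0.707, -0.003]
wrist_force: [-9.5, -3.6, 10.4]
grip_width: 0.201
finger_force: 90.5
time: 15.87
eef_pos: [622.4, 250.5, 48.5]
ee_rot: [0.001, 0.707, 0.707, 0.001]
wrist_force: [-0.8, -2.5, 5.8]
grip_width: 0.2
finger_force: 89.6
```

```bash
python3 -m creep '[[0,0,-0.1,0,1],[0,0,-0.1,0,0.3],[0,0,-0.1,0,-0.5],[0,0,-0.1,0,-1],[0,0,-0.1,0,-1],[0,0,-0.1,0,-1],[0,0,-0.1,0,-1],[0,0,-2,0,-1],[0,0,-5,0,-1],[0,0,-9,0,-1],[0,0,-9,0,-1],[0,0,-9,0,-1]]' 60; python3 -m creep '[[-3.9,-17.9,-9,0,-1],[-3.9,-17.9,-9,0,-1],[-3.9,-17.9,-9,0,-1],[-3.9,-17.9,-9,0,-1],[-3.9,-17.9,-9,0,-1],[-3.9,-17.9,-9,0,-1],[-3.9,-17.9,-9,0,-1],[-3.9,-17.9,-9,0,-1]]'; python3 - <<'E'
from h import *
f=grab("wrist","w6");print(f['st']['eef_pos'],f['st']['grip_width'])
print(proj(f,[[443.3,211.3,82],[443.3,141.3,36],[575.5,118,36],[622.5,250,87]]).round(1))
E
```

```text
time: 16.87
eef_pos: [624.1, 251.7, 141.6]
ee_rot: [0.002, 0.707, 0.707, 0.004]
wrist_force: [-0.2, 0.1, -0.9]
grip_width: 0.998
finger_force: 0.0
time: 17.53
eef_pos: [442.2, 211.7, 226.7]
ee_rot: [0.0, 0.707, 0.707, 0.0]
wrist_force: [-0.4, 0.5, 0.2]
grip_width: 1.0
finger_force: 0.0
[442.23747264 211.69443477 226.70071028] 1.0002233531292701
[[258.2 174.5]
 [258.1 220.3]
 [366.7 238. ]
 [454.  135.2]]
```

View pics/w6.png

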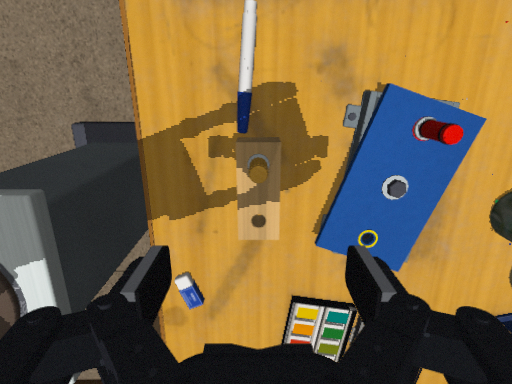

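The bolt top is at (258,174), as predicted. The yellow ring is at (368,239), and the pin stands seated in the red hole at about (440,132).

```bash
python3 -c "
from h import *
f=load('w6')
H,S,V=cv2.split(cv2.cvtColor(f['color'],cv2.COLOR_BGR2HSV))
m=(H>22)&(H<35)&(S>170)&(V>120);m[:220]=0;m[260:]=0;m[:,:350]=0;m[:,390:]=0
ys,xs=np.nonzero(m);c=((xs.min()+xs.max())/2,(ys.min()+ys.max())/2);print(c,onz(f,*c,36),onz(f,397,188,47),onz(f,258,174,82))
"; python3 -m creep '[[0,0.1,4,0,-1],[0,0.1,8,0,-1],[0,0.1,12,0,-1],[0,0.1,16,0,-1],[0,0.1,18,0,-1],[0,0.1,18,0,-1],[0,0.1,18,0,-1]]' 60; python3 -m creep '[[0,0,0,0,0.3],[0,0,0,0,1],[0,0,0,0,1],[0,0,0,0,1],[0,0,0,0,1],[0,0,0,0,1],[0,0,0,0,1]]' 60
```

```text
(np.float64(367.5), np.float64(238.0)) [576.41090282 118.00606494  36.        ] [597.60417453 185.77408625  47.        ] [443.09144168 211.76823659  82.        ]
time: 18.17
eef_pos: [442.2, 211.1, 44.9]
ee_rot: [-0.001, 0.707, 0.707, -0.002]
wrist_force: [1.6, 0.7, 0.9]
grip_width: 0.997
finger_force: 0.0
time: 18.75
eef_pos: [443.9, 212.0, 48.5]
ee_rot: [0.0, 0.707, 0.707, 0.001]
wrist_force: [-2.1, -0.4, 6.8]
grip_width: 0.205
finger_force: 58.4
```

```bash
python3 -m creep '[[0,0,-3,0,1],[0,0,-6,0,1],[0,0,-6,0,1],[-9.4,13.2,-6,0,1],[-9.4,13.2,-6,0,1],[-9.4,13.2,-6,0,1],[-9.4,13.2,-6,0,1],[-9.4,13.2,-6,0,1],[-9.4,13.2,-6,0,1],[-9.4,13.2,-6,0,1]]' 80; python3 -m creep '[[0,0,1.5,0,1],[0,0,3,0,1],[0,0,3,0,1],[0,0,3,0,1],[0,0,3,0,1]]'; python3 - <<'E'
from h import *
f=grab("wrist","w7");b=np.array(f['st']['eef_pos']);print(b)
cv2.imwrite("pics/c7.png",cv2.resize(f["color"][165:255,205:315],None,fx=5,fy=5,interpolation=cv2.INTER_CUBIC))
q=lambda P:((proj(f,P)-[205,165]+.5)*5).round().tolist()
print(q(b+[[0,0,-36.5],[0,5,-36.5],[0,6,-34]]),q([[576.4,118,36]]))
E
```

```text
time: 19.58
eef_pos: [573.8, 117.5, 106.2]
ee_rot: [-0.001, 0.707, 0.707, -0.001]
wrist_force: [-0.8, -0.2, -0.4]
grip_width: 0.197
finger_force: 79.1
time: 20.0
eef_pos: [574.4, 118.4, 77.5]
ee_rot: [-0.0, 0.707, 0.708, -0.0]
wrist_force: [0.2, -0.3, 0.1]
grip_width: 0.198
finger_force: 79.1
[574.41625692 118.39822371  77.52220457]
[[261.0, 276.0], [261.0, 240.0], [261.0, 241.0]] [[276.0, 263.0]]
```

View pics/c7.png

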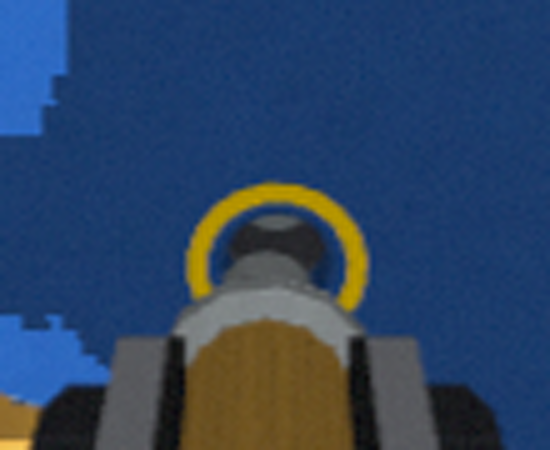

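The ring centre is at crop (278,269), with the bar's dark hole showing in line below it. The bolt tip is at (267,~285), so it needs about +1.5 mm in x.

```bash
python3 -m creep '[[0.01,0.15,0,0,1],[0.01,0.15,0.2,0,1],[0.01,0.15,0.4,0,1],[0.01,0.15,0.4,0,1],[0.01,0.15,0.4,0,1]]';python3 -m creep '[[0,0,0.1,0,1],[0,0,0.2,0,1],[0,0,0.2,0,1],[0,0,0.2,0,1]]';python3 -m creep '[[0,0,0.1,0,1],[0,0,0.2,0,1],[0,0,0.2,0,1],[0,0,0.2,0,1]]'
```

```text
time: 20.47
eef_pos: [576.4, 117.7, 73.1]
ee_rot: [-0.0, 0.707, 0.707, -0.0]
wrist_force: [-0.2, 0.5, -0.3]
grip_width: 0.195
finger_force: 79.1
time: 20.8
eef_pos: [576.5, 117.7, 71.1]
ee_rot: [-0.0, 0.707, 0.707, -0.0]
wrist_force: [-0.1, 0.9, -0.6]
grip_width: 0.201
finger_force: 79.1
time: 21.13
eef_pos: [576.4, 117.8, 69.1]
ee_rot: [-0.0, 0.707, 0.707, -0.0]
wrist_force: [0.0, 0.3, -1.2]
grip_width: 0.198
finger_force: 79.1
```

```bash
for i in 1; do :; done; python3 -m creep '[[0,0,0.1,0,1],[0,0,0.2,0,1],[0,0,0.3,0,1],[0,0,0.4,0,1],[0,0,0.4,0,1],[0,0,0.4,0,1]]';python3 -m creep '[[0,0,0.1,0,1],[0,0,0.2,0,1],[0,0,0.3,0,1],[0,0,0.3,0,1]]';python3 -m creep '[[0,0,0.1,0,1],[0,0,0.2,0,1],[0,0,0.3,0,1],[0,0,0.3,0,1]]'
```

```text
time: 21.63
eef_pos: [576.4, 117.8, 65.0]
ee_rot: [-0.0, 0.707, 0.707, -0.0]
wrist_force: [-1.3, 0.0, -1.1]
grip_width: 0.2
finger_force: 79.0
time: 21.97
eef_pos: [576.5, 117.8, 62.0]
ee_rot: [-0.0, 0.707, 0.707, -0.0]
wrist_force: [0.0, 1.3, -1.6]
grip_width: 0.198
finger_force: 79.1
time: 22.3
eef_pos: [576.5, 117.8, 59.0]
ee_rot: [-0.0, 0.707, 0.707, -0.0]
wrist_force: [-0.6, 1.0, -1.1]
grip_width: 0.193
finger_force: 79.1
```

Past the bar's top (tip at 22.5), no contact force. Now to the seat at TCP ≈ 48.5.

```bash
python3 -m creep '[[0,0,0.2,0,1],[0,0,0.4,0,1],[0,0,0.6,0,1],[0,0,0.8,0,1],[0,0,0.8,0,1],[0,0,0.8,0,1]]';python3 -m creep '[[0,0,0.1,0,1],[0,0,0.2,0,1],[0,0,0.3,0,1],[0,0,0.3,0,1],[0,0,0.3,0,1]]'
```

```text
time: 22.8
eef_pos: [576.3, 117.6, 50.8]
ee_rot: [-0.0, 0.707, 0.707, -0.0]
wrist_force: [-0.9, 0.3, -2.0]
grip_width: 0.198
finger_force: 79.2
time: 23.22
eef_pos: [576.6, 117.8, 48.6]
ee_rot: [-0.0, 0.707, 0.707, 0.0]
wrist_force: [-2.4, 1.3, 2.6]
grip_width: 0.202
finger_force: 79.5
```

```bash
python3 -m creep '[[0,0,0.05,0,1],[0,0,0,0,1],[0,0,-0.05,0,0.3],[0,0,-0.05,0,-0.5],[0,0,-0.05,0,-1],[0,0,-0.05,0,-1],[0,0,-0.05,0,-1],[0,0,-0.05,0,-1],[0,0,-2,0,-1],[0,0,-5,0,-1],[0,0,-9,0,-1],[0,0,-13,0,-1]]' 60; python3 -m creep '[[-2,-9,-3,0,-1],[-4,-13,-6,0,-1],[-4,-13,-6,0,-1],[-4,-13,-6,0,-1],[-4,-13,-6,0,-1],[-4,-13,-6,0,-1],[-4,-13,-6,0,-1]]'; python3 - <<'E'
from h import *
f=grab("wrist","w8");g=grab("top","t8");print(f['st']['eef_pos'],f['st']['wrist_force'])
def blob(f,m,n,z):
    k,l,s,c=cv2.connectedComponentsWithStats(m.astype('uint8'))
    for i in range(1,k):
        if s[i,4]>25:
            w=onz(f,*c[i],z)
            if 400<w[0]<700 and 60<w[1]<300:print(n,s[i].tolist(),c[i].round(1),w.round(1))
for n,f in(("w",f),("t",g)):
    H,S,V=cv2.split(cv2.cvtColor(f['color'],cv2.COLOR_BGR2HSV))
    blob(f,((H<8)|(H>172))&(S>150)&(V>60),n+"red",80);blob(f,(H>13)&(H<24)&(S>130)&(V>50)&(V<215),n+"brass",82)
    print(n,"exp pin base/top",proj(f,[[623,250.3,40],[623,250.3,87],[577,117.5,40],[577,117.5,82]]).round(1).tolist())
E
```

```text
time: 24.22
eef_pos: [575.3, 117.5, 178.3]
ee_rot: [-0.001, 0.707, 0.707, -0.001]
wrist_force: [1.1, 0.0, 0.4]
grip_width: 1.002
finger_force: 0.0
time: 24.8
eef_pos: [447.3, 77.8, 238.4]
ee_rot: [0.0, 0.707, 0.707, 0.001]
wrist_force: [0.6, -0.6, -0.2]
grip_width: 0.996
finger_force: 0.0
[447.32146364  77.83608823 238.38899094] [ 0.58033903 -0.56297731 -0.20315247]
wbrass [118, 0, 394, 363, 79926] [301.1 163.4] [491.9  85.8  82. ]
wbrass [246, 26, 15, 18, 173] [252.8  35.9] [443.8 201.3  82. ]
wbrass [245, 96, 17, 16, 182] [253.4 103.4] [444.  144.1  82. ]
wbrass [367, 119, 29, 23, 283] [377.3 127.7] [563.9 121.1  82. ]
w exp pin base/top [[441.5, -16.1], [475.5, -35.5], [374.5, 126.2], [390.4, 131.4]]
tred [168, 183, 7, 7, 34] [171.2 185.9] [622.5 251.6  80. ]
t exp pin base/top [[174.7, 188.6], [171.2, 185.2], [220.5, 205.2], [219.2, 202.8]]
```

```bash
python3 -c "
from workcell import r
print(r.close_job())"
```

```text
the job is handed in; nothing more can be done
None
```

The job is handed in: the pin is seated in the red hole with the plate in line on the bar, then the bolt in the yellow hole. Both stopped at their seat heights, measured forces stayed under about 15 N, the clock read about 25 s, and neither the jars nor the marker was approached.

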